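# Demagnetise a spanner

## Robot

A 7-joint arm with a two-finger parallel gripper is mounted at the origin on the work surface. World frame = base frame: x ahead of the robot, y to its left, z up, the work surface at z = 0. Lengths are in m, angles in rad, forces in N, time in s.
With the tool pointing down it reaches from about 0.4 to 0.9 m from the base axis. Payload 5.5 kg.
Tool frame: the origin (TCP) lies midway between the tips of the shut fingers; the grasp point (between the pads) lies 19 mm behind it (manip.grip_depth is the distance from the TCP to the grasp point, in m); z points along the fingers, x is the direction in which the jaws open and shut, and the axes are right-handed (so a half turn about z gives the same grasp; the last joint's range is limited). The gripper opens to 92 mm and grips with 3 to 60 N. Pads are 19 mm wide; open, the fingers measure 130 mm over their backs; the gripper's body (75 mm by 190 mm) begins 47 mm behind the grasp point.
Start: joints at [0.263, 0.501, -0.427, 1.55, 0.221, 1.138, -0.21], TCP at [0.65, 0, 0.227] pointing down, gripper open.
Joint ranges: [-2.88, 2.88], [-0.31, 2.03], [-1.54, 1.56], [0.2, 2.42], [-1.41, 4.55], [0.19, 2.02], [-2.57, 2.57]. Speed limits (rad/s): [2.57, 2.57, 3.14, 3.14, 3.14, 3.14, 3.14].

## Interface

Orientations are given as a unit quaternion [x, y, z, w].
In Python, from bench import manip, effector, viewer gives the robot as it stands. Calls block until the motion is done:
- manip.move_pose(position, orientation): joint-space move of the TCP to a pose.
- manip.servo_line(position, ori=None, vel=0.15): straight line of the TCP; ori=None keeps the orientation; vel is the mean speed in m/s.
- manip.movej(angles): joint-space move.
- effector.open_jaws() and effector.close(f_grip=None): open the fingers fully, or close them until they stop; f_grip is the grip in N (None keeps the last).
- manip.sleep(seconds).
- manip.solve_ik(position, orientation): joint angles nearest the present ones, or None.
- viewer.get_image(name): name is "scene" or "side" or "wrist"; returns the picture (420x560x3 uint8, red, green, blue); there is no depth.
- viewer.get_calibration(name): a dict with "vfov" (degrees; the focal length in pixels is half the picture's height over the tangent of half this angle, whatever the lens; pixels are square), "cx", "cy" (the principal point, pixels), "eye" and "attitude" of the camera in the world. Camera axes: x right, y down, z forward; pixel columns grow to the right and rows downward; lengths in m; the calibration is good to about 2 mm. A picture is of the moment at which its call begins: read the wrist's pose just before it. get_calibration takes no time and is no camera call; for the wrist camera it gives the pose at the moment of the call.
A pose or a line that the arm cannot do raises manip.PlanningError and nothing moves.
- manip.hand_in(): hands the job in, once; it reports no verdict.
Readings, each from a call of its own:
- manip.current_clock(): time.
- manip.current_q(): joint angles.
- manip.current_joint_velocities(): joint speeds.
- manip.current_tau(): joint torques, N m.
- manip.current_tool_pos(): TCP position.
- manip.current_tcp_rot(): TCP orientation.
- manip.current_force(): force on the tool from outside, world axes, zero at the start.
- manip.current_wrist_torque(): the same for the moment, N m.
- manip.current_finger_gap(): finger opening in m.
Only numpy, scipy, OpenCV 4.12 (cv2) and the standard library are available. Lean on these libraries where they do the work, as an engineer would, in place of code of your own. Each camera call takes 0.05 s, during which the arm holds its last target.

## Task

The spanner lying on the bench demagnetiser has become magnetic. Switch the demagnetiser on by its slide switch, then slide the spanner slowly, flat on the plate and without lifting it, off the end of the plate so that it drops into the deep tote standing there (not the shallow tray of spanners still to be done at the other end), and only then switch the machine off again. Leave the tray, spray can, socket, hammer and mug where they are.

Things in the scene. Friction and masses are not known exactly. Their poses are not given: they have to be found in the camera images.
- demagnetiser: Bench demagnetiser, fixed: grey metal box, 160 x 230 mm (x, y), under a flat steel top plate, with a sloping console along its front (the long side facing the robot). Origin: centre of its underside, on the bench. x from front to back, y along its length (left seen from the robot), z up.
- plate_centre (a point): Centre of the upper face of the top plate, 140 mm above the bench; axes as the demagnetiser. Plate 200 (x) x 280 (y) x 12 mm: its ends are at y = +140 and -140 mm from here, its front edge at x = -100 mm. It overhangs the box by 25 mm at the ends, 20 mm in front.
- console_centre (a point): Middle of the console's sloping face (66 mm up the slope, 190 mm in y; 33 deg), at x -107, z 36 mm in the demagnetiser's frame. Axes: x up the slope, y as the demagnetiser's, z outward normal, to the robot and up. The plate above leaves no room for an upright gripper: come tilted 25 to 45 deg from the robot's side, best along z. Pilot lamp 16 wide, 6 proud at y +73; fuse cap 22 wide, 8 proud at y -66.
- power_switch (a joint): Travel of the slide switch in m: 0 = off (end away from the pilot lamp), 0.016 = on (end next to the lamp). It moves along the demagnetiser's +y towards on. Over-centre detent: about 7 N to start it from either end, less and less up to mid travel (0.008), just past which it snaps to the other end by itself.
- switch_ridge (a point): Middle of the top of the switch's ridge; moves with it. The ridge is a bar 8 mm wide (along the travel, y) and 18 mm long (up the slope), 7 mm proud of a cap flush with the bezel; the bezel (74 mm in y, 32 mm up the slope) is 3 mm proud of the console. Axes as point console_centre. Off: y = +12 mm, on: y = +28 mm in the demagnetiser's frame.
- spanner: Loose steel combination spanner, 175 mm long, 0.18 to 0.34 kg, lying flat on the plate near its middle, within 0.4 rad of the demagnetiser's x. Origin: middle of its length, underside; x along it towards the open jaw. Shank 16 mm wide, 9 mm thick, its underside 1.5 mm above the plate; jaw 42 mm and ring 34 mm wide, both 12 mm thick. Centre of mass within 12 mm of the origin.
- tote: Deep empty tote of grey plastic, 240 x 140 x 85 mm (x, y, z), walls 5 mm, rubber-lined floor 25 mm above the bench; loose, 0.7 kg. It stands on the bench at the left (+y) or right (-y) end of the demagnetiser, its near wall about 15 mm under the plate's end. Origin: centre of its underside.
- spanner_tray: Shallow steel tray, 240 x 140 x 32 mm, holding three other spanners, standing at the demagnetiser's other end. Origin at the centre of its underside. To be left alone.
- spray_can: Spray can, 58 mm across, 185 mm tall, standing behind the demagnetiser; origin at the centre of its foot. To be left alone.
- deep_socket: Steel deep socket, 34 mm across, 62 mm tall, standing in front of the demagnetiser's right end; origin at the centre of its foot. To be left alone.
- hammer: Hammer lying on the right of the bench, 260 mm long; origin at the middle of its length, underside. To be left alone.
- mug: White mug, 82 mm across, 95 mm tall, on the left of the bench; origin at the centre of its foot. To be left alone.
Things that resemble listed ones, but are neither listed nor needed, are in the scene too. What is shaped like the spanner but orange is not meant.

How it is judged:
By the outcome, as a careful person would: the job done as asked, in the order asked, and still so for the second after the job is handed in, with the robot touching nothing.
It also fails if it takes over 59 s, if anything falls off the work surface, if the arm or the gripper's body presses on something with over 40 N, if the wrist force passes 120 N, or if a joint passes its speed limit or range.

## Working session

There is one attempt and no reset: what is moved stays moved. The work goes in short steps, each a Python script; the robot and the scene stay as the last script left them, time stands still between calls to the robot, and variables do not carry over. Pictures are saved under pics/ and viewed, and the job is handed in when it is done.

```bash
mkdir -p pics; python3 - <<'E'
from bench import manip, effector, viewer
import cv2
for n in ["scene","side","wrist"]:
    c=viewer.get_calibration(n); print(n,c)
    cv2.imwrite(f"pics/{n}0.png",viewer.get_image(n)[:,:,::-1])
print(manip.current_clock(),manip.current_tcp_rot())
E
```

```text
scene {'vfov': 54.3619164067025, 'cx': 275.62653806681726, 'cy': 205.88029684981112, 'eye': array([ 1.31188556, -0.01150291,  0.9981761 ]), 'attitude': array([ 0.65922506,  0.65457223, -0.25533282, -0.26788553])}
side {'vfov': 56.42896504783682, 'cx': 282.6033821681728, 'cy': 208.49658328379715, 'eye': array([ 0.41298183, -0.65413931,  0.88903844]), 'attitude': array([ 0.93493114, -0.06003906,  0.0266407 , -0.34869665])}
wrist {'vfov': 59.075919310886434, 'cx': 279.2791103471559, 'cy': 203.71177355574304, 'eye': array([0.65034419, 0.07859148, 0.38411181]), 'attitude': array([ 9.89042868e-01,  3.45673868e-05, -3.14017196e-04,  1.47628265e-01])}
0.15 [ 9.99999729e-01  4.33123496e-05 -7.34348678e-04 -1.46385926e-05]
```

View pics/scene0.png

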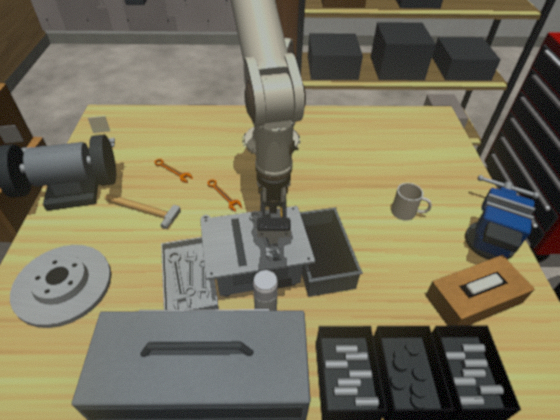

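View pics/side0.png

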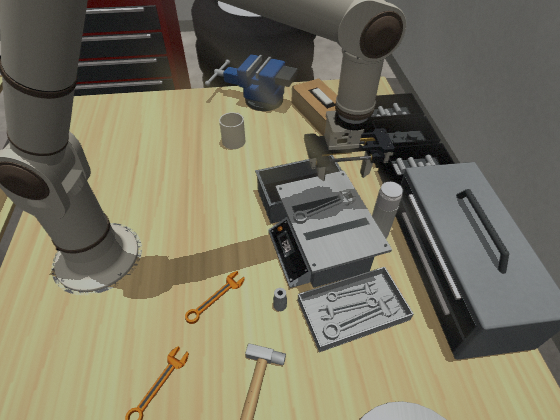

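View pics/wrist0.png

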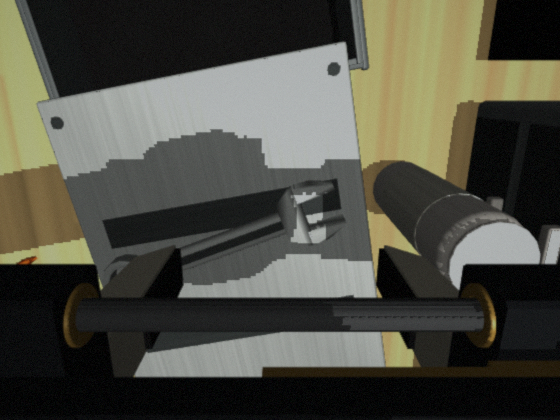

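The tote is at the +y end and the tray at −y. The spanner lies across the plate: in the side view its jaw is at about (345,200) and its ring at about (300,213). I'll zoom in on the side view.

```bash
cat > h.py <<'E'
import numpy as np, cv2
from scipy.spatial.transform import Rotation as R
def K(c): 
    f=210/np.tan(np.radians(c['vfov'])/2); return f
def ray(c,uv):
    uv=np.atleast_2d(uv).astype(float); f=K(c)
    d=np.c_[(uv[:,0]-c['cx'])/f,(uv[:,1]-c['cy'])/f,np.ones(len(uv))]
    return R.from_quat(c['attitude']).apply(d)
def onz(c,uv,z):
    d=ray(c,uv); e=np.array(c['eye']); return e+d*((z-e[2])/d[:,2])[:,None]
def proj(c,P):
    p=R.from_quat(c['attitude']).inv().apply(np.atleast_2d(P)-c['eye']); f=K(c)
    return np.c_[p[:,0]/p[:,2]*f+c['cx'],p[:,1]/p[:,2]*f+c['cy']]
E
python3 - <<'E'
import cv2
im=cv2.imread('pics/side0.png')[150:350,240:420]
cv2.imwrite('pics/side0z.png',cv2.resize(im,None,fx=3,fy=3,interpolation=cv2.INTER_CUBIC)[:600])
E
```

```text
(no output)
```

View pics/side0z.png

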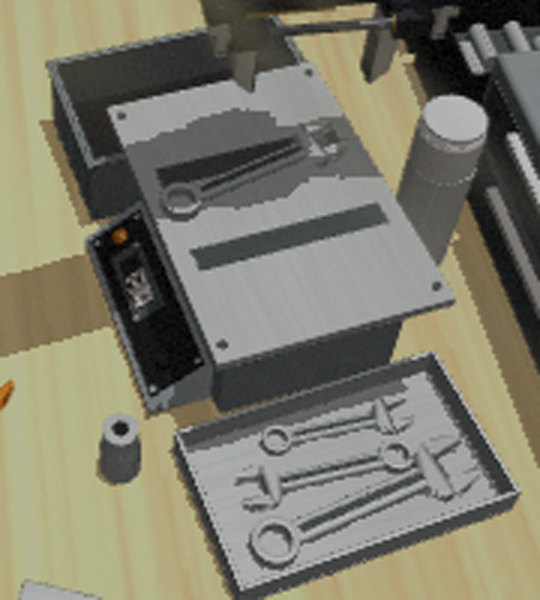

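```bash
python3 - <<'E'
from h import *
from bench import viewer, manip
c=viewer.get_calibration('side')
P=onz(c,[[276,186],[343.7,172],[391.7,250],[311.7,270.7]],.14); print(P, P.mean(0))
print([np.linalg.norm(P[i]-P[(i+1)%4]) for i in range(4)])
l=(P[0]-P[3])+(P[1]-P[2]); x=(P[1]-P[0])+(P[2]-P[3]);print(np.arctan2(-l[0],l[1]),np.arctan2(x[1],x[0]))
S=onz(c,[[300.3,216.3],[347.3,196.7]],.152);print(S)
yaw=(np.arctan2(-l[0],l[1])*280+np.arctan2(x[1],x[0])*200)/480
Rz=R.from_euler('z',yaw); C=P.mean(0)
print(Rz.inv().apply(S-C))
print(Rz.inv().apply(onz(c,[[280,228.7]],.036+.005)-C), Rz.inv().apply(onz(c,[[286,245.7]],.036+.008)-C))
# standoff pose for console
C0=C*[1,1,0]
n=Rz.apply([-np.sin(np.radians(33)),0,np.cos(np.radians(33))])
for yawo in (0,np.pi):
  pass
E
```

```text
[[ 0.49681419  0.07009791  0.14      ]
 [ 0.6887561   0.10054189  0.14      ]
 [ 0.73900857 -0.16896763  0.14      ]
 [ 0.54421944 -0.2007076   0.14      ]] [ 0.61719957 -0.04975886  0.14      ]
[np.float64(0.19434127441140586), np.float64(0.27415450006177905), np.float64(0.19735812896467875), np.float64(0.2749234061950181)]
0.17881173537845335 0.15942914798976887
[[ 0.54217592 -0.05158254  0.152     ]
 [ 0.67230413 -0.00197229  0.152     ]]
[[-0.07424267  0.0109499   0.012     ]
 [ 0.06242262  0.03772908  0.012     ]]
[[-0.10741866  0.07139228 -0.099     ]] [[-0.10963612  0.01016236 -0.096     ]]
```

```bash
cat >> h.py <<'E'
def frame(C,yaw):
    Rz=R.from_euler('z',yaw)
    return np.array([C[0],C[1],0]),Rz
def tool(Rz,zd,xd):
    """tool orientation quat from z and x directions in demag frame"""
    z=np.array(zd,float);z/=np.linalg.norm(z);x=np.array(xd,float);x-=z*(x@z);x/=np.linalg.norm(x)
    return (Rz*R.from_matrix(np.c_[x,np.cross(z,x),z])).as_quat()
s,c_=np.sin(np.radians(33)),np.cos(np.radians(33))
N=np.array([-s,0,c_]);U=np.array([c_,0,s]);CC=np.array([-.107,0,.036])
def con(u,y,h): return CC+U*u+N*h+np.array([0,y,0])
E
python3 - <<'E'
from h import *
from bench import manip
O,Rz=frame([.6172,-.0498],.171)
for sx in (1,-1):
  q=tool(Rz,-N,[0,sx,0])
  for y,h in [(-.02,.12),(-.02,.005),(.04,.005)]:
    print(sx,y,h,manip.solve_ik(O+Rz.apply(con(0,y,h)),q))
# leaned
for a in (15,20,25):
  for sx in (1,-1):
    a_=np.radians(a); q=tool(Rz,-N*np.cos(a_)+np.array([0,np.sin(a_),0]),[0,sx,0]); print(a,sx,manip.solve_ik(O+Rz.apply(con(0,.05,.005)),q))
for sx in (1,-1):
  for y in (-.02,.16):
    print('push',sx,manip.solve_ik(O+Rz.apply([0,y,.143]),tool(Rz,[0,0,-1],[sx,0,0])))
E
```

```text
1 -0.02 0.12 None
1 -0.02 0.005 None
1 0.04 0.005 None
-1 -0.02 0.12 None
-1 -0.02 0.005 None
-1 0.04 0.005 None
15 1 [ 1.40808983  1.10697425 -1.3047769   2.36606898  1.69600258  0.46813863
  0.7473865 ]
15 -1 [ 1.40808983  1.10697425 -1.3047769   2.36606898  1.69600258  0.46813863
 -2.39420615]
20 1 [ 1.45858854  1.17536132 -1.31438392  2.31697948  1.4537891   0.4596422
  1.05530301]
20 -1 [ 1.45858854  1.17536132 -1.31438392  2.31697948  1.4537891   0.4596422
 -2.08628965]
25 1 [ 1.43161988  1.0843062  -1.20047314  2.26418006  0.97571192  0.32157063
  1.53284534]
25 -1 [ 1.12706344  0.74266369 -0.77869151  2.27019545 -0.893919    0.25970901
  0.12698003]
push 1 [ 0.38496833  0.54736187 -0.42894686  1.69013445  0.2669554   0.96236375
  0.02859021]
push 1 [ 0.13389178  0.51494828 -0.47371815  1.75340819  0.2817314   0.94095372
 -0.283629  ]
push -1 [-0.74290475  0.99343656  1.35144572  1.72945778 -1.01306993  1.30127339
 -2.12702304]
push -1 [-1.0692378   0.95462098  1.35248595  1.79390598 -0.98860684  1.26585073
 -2.40765725]
```

```bash
python3 - <<'E'
from h import *
from bench import manip
O,Rz=frame([.6172,-.0498],.171)
for sx in (1,-1):
 for t in (20,25,30,33):
  row=[]
  for a in (-25,-20,-15,-10,-5,0,5,10,15,20,25):
    a_=np.radians(a);t_=np.radians(t); q=tool(Rz,np.array([np.sin(t_)*np.cos(a_),np.sin(a_),-np.cos(t_)*np.cos(a_)]),[0,sx,0])
    row.append(''.join('X' if manip.solve_ik(O+Rz.apply(con(0,y,h)),q) is not None else '.' for y,h in [(-.02,.06),(-.02,.005),(.05,.06),(.05,.005)]))
  print(sx,t,' '.join(row))
E
```

```text
1 20 XXXX XXXX XXXX XXXX XXXX XXXX XXXX XXXX XXXX XXXX XXXX
1 25 .X.X .X.X .X.. .X.. XX.X XX.X XX.X XXXX XXXX XXXX XXXX
1 30 .... .... .... .... .... .X.. XX.. XX.X XXXX XXXX XXXX
1 33 .... .... .... .... .... .... .X.. XX.. XX.X XXXX XXXX
-1 20 .X.X .X.. XX.X XXXX XXXX XXXX XXXX XXXX XXXX XXXX XXXX
-1 25 .X.X .X.. .X.. .X.. .X.. XX.X XX.X XXXX XXXX XXXX XXXX
-1 30 .... .... .... .... .... .X.. XX.. XX.X XXXX XXXX XXXX
-1 33 .... .... .... .... .... .... .X.. XX.. XX.X XXXX XXXX
```

```bash
cat >> h.py <<'E'
def tq(Rz,t,a,sx=1):
    a_=np.radians(a);t_=np.radians(t)
    return tool(Rz,[np.sin(t_)*np.cos(a_),np.sin(a_),-np.cos(t_)*np.cos(a_)],[0,sx,0])
E
python3 - <<'E'
from h import *
from bench import manip,effector,viewer
O,Rz=frame([.6172,-.0498],.171)
p=manip.current_tool_pos()
effector.close(f_grip=20)
manip.servo_line([.5,-.05,.33],vel=.3)
print(manip.solve_ik(O+Rz.apply(con(0,-.02,.10)),tq(Rz,25,8)))
print(manip.solve_ik(O+Rz.apply(con(0,-.02,.07)),tq(Rz,27,7)))
print(viewer.get_calibration('wrist'))
for n in ('wrist','side','scene'): cv2.imwrite(f'pics/{n}1.png',viewer.get_image(n)[:,:,::-1])
print(manip.current_clock(),manip.current_finger_gap(),manip.current_q())
E
```

```text
[ 1.52338699  0.55412375 -1.28866606  2.3246339   0.54725642  0.36924567
  1.65482412]
[ 1.48593512  0.70919919 -1.30407714  2.34018404  1.06327273  0.37823479
  1.19254332]
{'vfov': 59.075919310886434, 'cx': 279.2791103471559, 'cy': 203.71177355574304, 'eye': array([0.50111499, 0.02891607, 0.48809533]), 'attitude': array([ 9.89046156e-01, -1.39018908e-04,  9.45090319e-04,  1.47603484e-01])}
2.525 0.00041191286776945494 [ 0.44970049  0.13874584 -0.44639955  1.78008104  0.06182698  1.23877304
 -0.01187848]
```

View pics/wrist1.png

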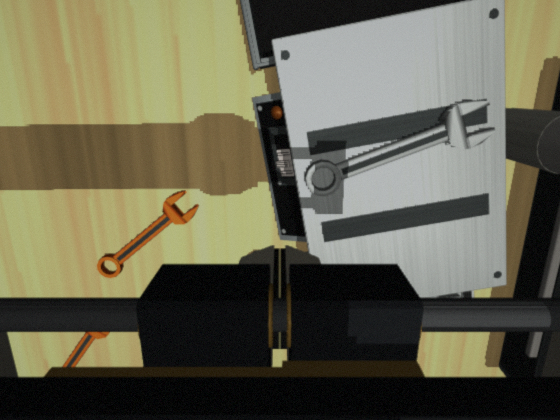

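View pics/side1.png

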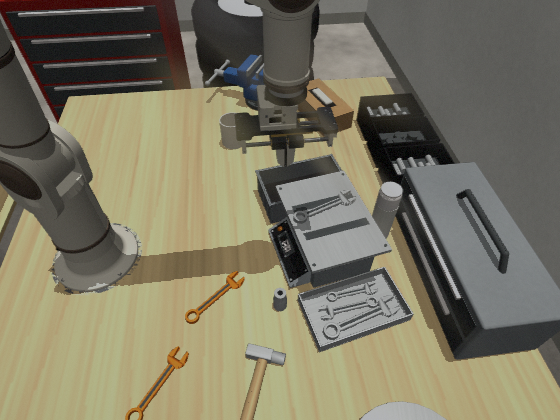

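View pics/scene1.png

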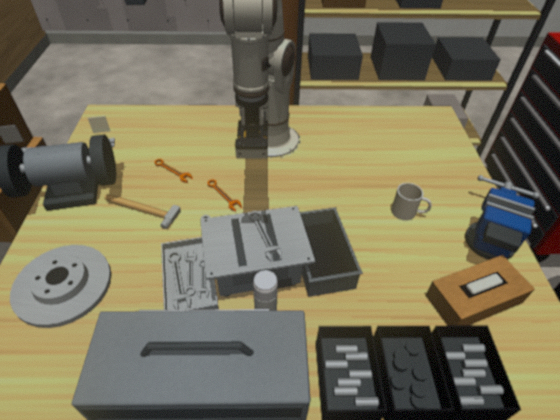

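Wrist view 1 shows the spanner's ring at (322,177) and jaw at (465,125), the lamp at (277,113), the switch at (287,163) and the plate's front-left corner at (273,40). I'll zoom for the refinement.

```bash
python3 - <<'E'
import cv2
im=cv2.imread('pics/wrist1.png')
cv2.imwrite('pics/w1a.png',cv2.resize(im[80:290,235:375],None,fx=2.85,fy=2.85,interpolation=cv2.INTER_CUBIC))
cv2.imwrite('pics/w1b.png',cv2.resize(im[0:300,260:530],None,fx=2,fy=2,interpolation=cv2.INTER_CUBIC))
from h import *
from bench import viewer
w=viewer.get_calibration('wrist');sd=viewer.get_calibration('side')
P=onz(w,[[273,40],[320,265],[505,284]],.14);print(P)
# bodies from side model
O,Rz=frame([.6172,-.0498],.171)
M=[[-.1,.14,.14],[.1,.14,.14],[.1,-.14,.14],[-.1,-.14,.14]]
print(proj(w,O+Rz.apply(M)))
E
```

```text
[[ 0.49557037  0.07140669  0.14      ]
 [ 0.54322819 -0.14217534  0.14      ]
 [ 0.73766325 -0.16373992  0.14      ]]
[[272.14910662  40.33254407]
 [507.66275099  -3.51806465]
 [505.62028137 289.94747377]
 [317.38023652 317.68943096]]
```

View pics/w1a.png

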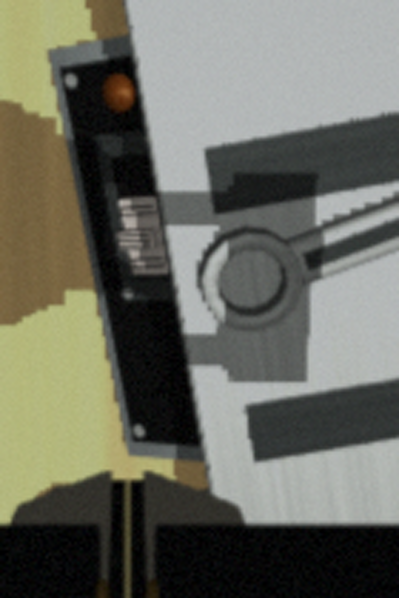

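View pics/w1b.png

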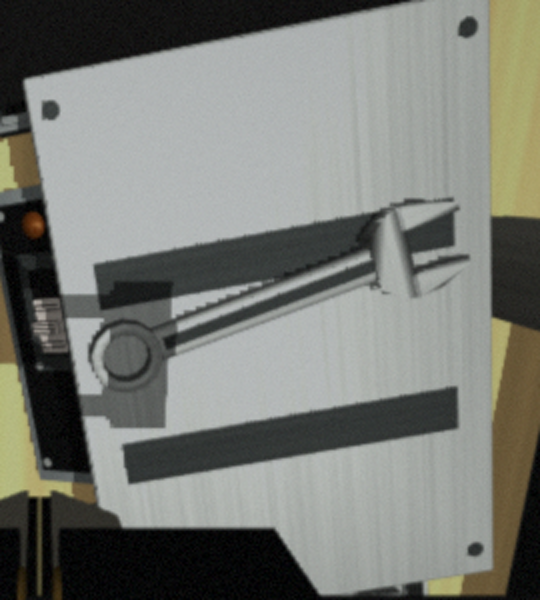

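```bash
cat > fit.py <<'E'
from h import *
from scipy.optimize import least_squares
from bench import viewer
w=viewer.get_calibration('wrist');sd=viewer.get_calibration('side')
M=np.array([[-.1,.14,.14],[.1,.14,.14],[.1,-.14,.14],[-.1,-.14,.14]])
def res(v,full=False):
    O,Rz=frame(v[:2],v[2]);X=O+Rz.apply(M)
    a=proj(sd,X)-[[276,186],[343.7,172],[391.7,250],[311.7,270.7]]
    b=proj(w,X)[[0,2]]-[[272.5,39.5],[505,285]]
    return np.r_[a.ravel(),b.ravel()]
r=least_squares(res,[.617,-.05,.17],loss='soft_l1');print(r.x,r.fun.round(1))
O,Rz=frame(r.x[:2],r.x[2])
q=lambda c,uv,z:Rz.inv().apply(onz(c,uv,z)-O).round(4)
print('span wrist ring,jaw',q(w,[[322,177.2],[462,124]],.152),'side',q(sd,[[300.3,216.3],[347.3,196.7]],.152))
print('lamp',q(w,[[235+118/2.85,80+91/2.85]],.036+.005))
print('ridge',q(w,[[235+140/2.85,80+235/2.85]],.036+.008))
print('tote wall pt', q(sd,[[240+48/3,150+65/3]],.085), 'sock top',q(sd,[[240+121/3,150+430/3]],.062))
E
python3 fit.py
```

```text
[ 0.61723433 -0.04836525  0.1733798 ] [-0.9 -0.5  0.5 -1.6  0.4 -0.  -0.4  1.1 -0.7 -0.6  1.2  3.5]
span wrist ring,jaw [[-0.0752  0.0147  0.152 ]
 [ 0.0538  0.0412  0.152 ]] side [[-0.0745  0.0098  0.152 ]
 [ 0.0622  0.0362  0.152 ]]
lamp [[-0.1085  0.0741  0.041 ]]
ridge [[-0.1095  0.0142  0.044 ]]
tote wall pt [[-0.1224  0.2626  0.085 ]] sock top [[-0.1687 -0.1297  0.062 ]]
```

```bash
cat >> h.py <<'E'
O,Rz=frame([.61723,-.04837],.1734)
W=lambda p:O+Rz.apply(p)
D=lambda p:Rz.inv().apply(np.asarray(p)-O)
E
python3 - <<'E'
from h import *
from bench import manip,effector,viewer
g=manip.solve_ik(W(con(-.003,-.02,.10)),tq(Rz,26,8)); print(g)
q0=manip.current_q()
for f in (.25,.5,.75,1):
    manip.movej(list(q0+(np.array(g)-q0)*f)); print(D(manip.current_tool_pos()).round(3),manip.current_clock())
print(viewer.get_calibration('wrist'))
for n in ('wrist','side'): cv2.imwrite(f'pics/{n}2.png',viewer.get_image(n)[:,:,::-1])
E
```

```text
[ 1.53776702  0.55636853 -1.28892709  2.34104619  0.55189793  0.34112407
  1.66560118]
[-0.132 -0.032  0.231] 3.05
[-0.152 -0.054  0.159] 3.5333
[-0.164 -0.047  0.118] 4.0167
[-0.162 -0.021  0.119] 4.5
{'vfov': 59.075919310886434, 'cx': 279.2791103471559, 'cy': 203.71177355574304, 'eye': array([ 0.32772349, -0.14276215,  0.22558126]), 'attitude': array([0.59484652, 0.71261915, 0.32392594, 0.18276639])}
```

View pics/wrist2.png

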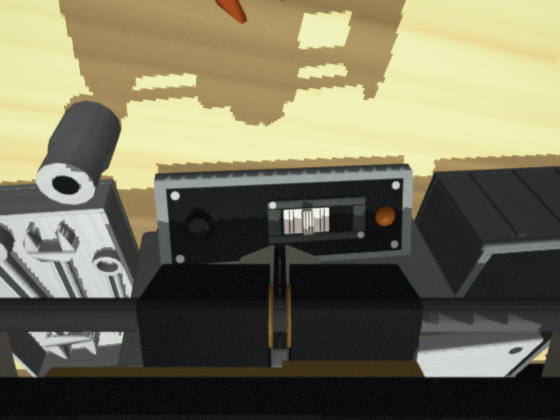

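View pics/side2.png

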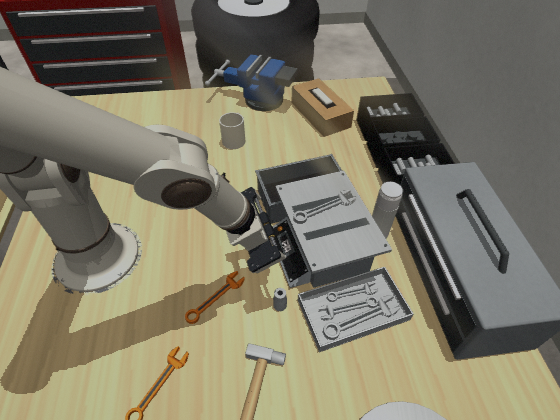

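Wrist view 2 shows the ridge at about (307,219) with the slider cap around it, the lamp at (385,215), the fuse cap at (200,223) and the bezel spanning (270–365, 200–238).

```bash
python3 - <<'E'
from h import *
from bench import viewer
w=viewer.get_calibration('wrist')
im=cv2.imread('pics/wrist2.png')
cv2.imwrite('pics/w2a.png',cv2.resize(im[150:290,150:420],None,fx=2.9,fy=2.9,interpolation=cv2.INTER_CUBIC))
def oncon(uv,h):
    d=Rz.inv().apply(ray(w,uv));e=D(w['eye']);t=((CC+N*h-e)@N)/(d@N);X=e+d*t[:,None]-CC
    return np.c_[X@U,X[:,1]].round(4)
print('lamp',oncon([[385,215]],.003),'fuse',oncon([[200,223]],.008),'ridge',oncon([[307,219]],.010))
E
```

```text
lamp [[-0.0002  0.0721]] fuse [[-0.002 -0.065]] ridge [[-0.0016  0.0104]]
```

View pics/w2a.png

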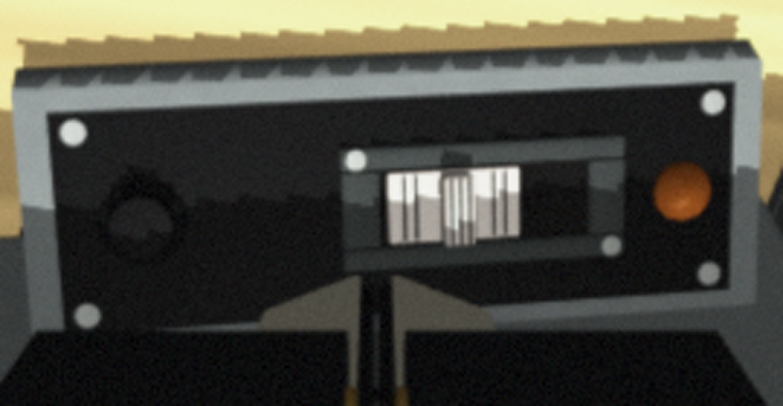

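```bash
python3 - <<'E'
import cv2,numpy as np
a=cv2.imread('pics/side1.png')[90:180,220:350]; b=cv2.imread('pics/side0.png')[110:200,290:420]
o=np.hstack([cv2.resize(x,None,fx=3,fy=4,interpolation=cv2.INTER_CUBIC) for x in (a,b)])
cv2.imwrite('pics/f.png',cv2.convertScaleAbs(o,alpha=1.5,beta=20))
E
```

```text
(no output)
```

View pics/f.png

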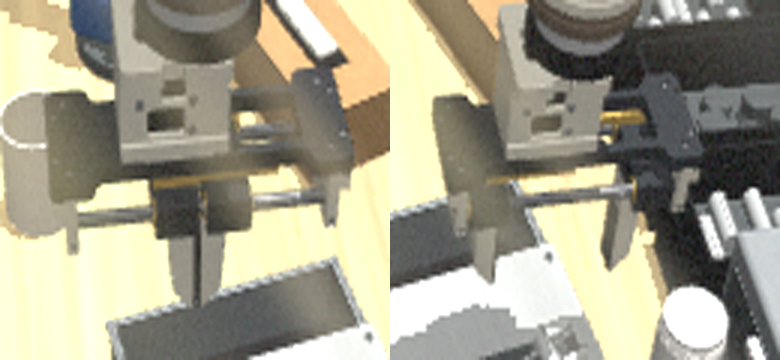

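```bash
python3 - <<'E'
from h import *
from bench import manip,effector,viewer
q=tq(Rz,26,6)
manip.servo_line(W(con(-.003,-.012,.04)),ori=q,vel=.15)
F=lambda:Rz.inv().apply(manip.current_force()).round(1)
print(F(),manip.current_clock())
manip.servo_line(W(con(-.003,-.012,.012)),vel=.08)
print(F())
for h in (.009,.0065):
    manip.servo_line(W(con(-.003,-.012,h)),vel=.04); print(h,F(),(D(manip.current_tool_pos())-con(0,0,0)).round(4))
    if np.linalg.norm(F())>8: break
E
```

```text
[ 0.1  0.5 -0.2] 5.6583
[0.3 0.6 0.8]
0.009 [-0.2 -0.1  0.1] [-0.0075 -0.0123  0.0062]
0.0065 [-0.  -0.4 -0.3] [-0.0061 -0.0121  0.004 ]
```

```bash
python3 - <<'E'
from h import *
from bench import manip,effector,viewer
cv2.imwrite('pics/wrist3.png',viewer.get_image('wrist')[:,:,::-1])
F=lambda:Rz.inv().apply(manip.current_force()).round(1)
peak=0
for y in np.arange(-.009,.0305,.003):
    manip.servo_line(W(con(-.003,y,.0065)),vel=.03); f=F(); print(y.round(4),f,D(manip.current_tool_pos())[1].round(4),manip.current_clock())
    peak=min(peak,f[1])
    if np.linalg.norm(f)>25: print('stop');break
    if peak<-3 and f[1]>-1.2: print('snapped?');break
cv2.imwrite('pics/wrist4.png',viewer.get_image('wrist')[:,:,::-1])
E
python3 -c "
import cv2,numpy as np
cv2.imwrite('pics/w34.png',np.hstack([cv2.resize(cv2.imread(f'pics/wrist{i}.png')[100:300,150:400],None,fx=1.6,fy=2.4) for i in (3,4)]))"
```

```text
-0.009 [ 0.2 -0.9  0.1] -0.0088 6.9583
-0.006 [-0.7 -0.2 -1.3] -0.0059 7.2083
-0.003 [-0.3 -0.4 -0.6] -0.0029 7.4583
0.0 [-0.2 -0.8  0.5] 0.0 7.7083
0.003 [-0.7 -4.3  0.2] 0.0014 7.9583
0.006 [ 0.2 -5.1  1.1] 0.0037 8.2083
0.009 [-0.1 -2.8  0.2] 0.0081 8.4583
0.012 [-0.4  0.5  0.3] 0.0135 8.7083
snapped?
```

View pics/w34.png

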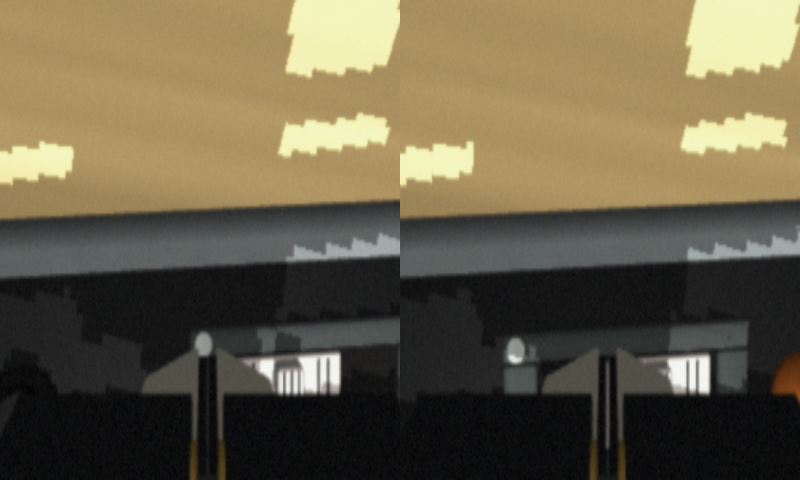

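```bash
python3 - <<'E'
from h import *
from bench import manip,effector,viewer
manip.servo_line(W(con(-.003,.004,.0085)),vel=.06)
manip.servo_line(W(con(-.003,-.02,.10)),ori=tq(Rz,26,8),vel=.2)
cv2.imwrite('pics/wrist5.png',viewer.get_image('wrist')[:,:,::-1])
q0=np.array([ 1.53776702,0.55636853,-1.28892709,2.34104619,0.55189793,0.34112407,1.66560118])
g=np.array([0.44970049,0.13874584,-0.44639955,1.78008104,0.06182698,1.23877304,-0.01187848])
manip.movej(list(q0+(g-q0)*.5)); manip.movej(list(g))
effector.open_jaws()
manip.servo_line(W([-.02,-.09,.33]),ori=tool(Rz,[0,0,-1],[1,0,0]),vel=.25)
c=viewer.get_calibration('wrist');print(c['eye'].tolist(),c['attitude'].tolist())
for n in ('wrist','side'): cv2.imwrite(f'pics/{n}6.png',viewer.get_image(n)[:,:,::-1])
print(manip.current_clock(),D(manip.current_tool_pos()))
E
```

```text
[0.5997095586228636, -0.06207827053168467, 0.4879565584379714] [0.9854050310930639, 0.08577585378126715, 0.012742509207341123, 0.1464822721822459]
13.925 [-0.0204419  -0.08820698  0.33030761]
```

View pics/wrist5.png

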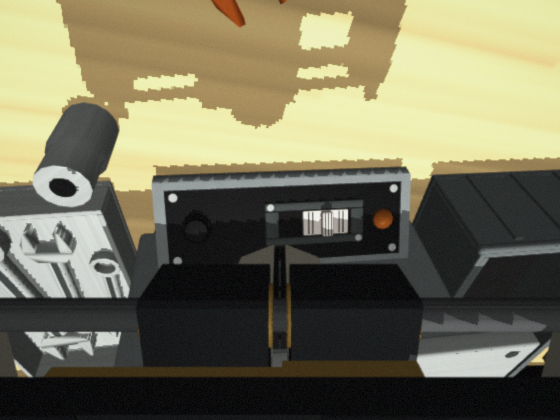

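View pics/wrist6.png

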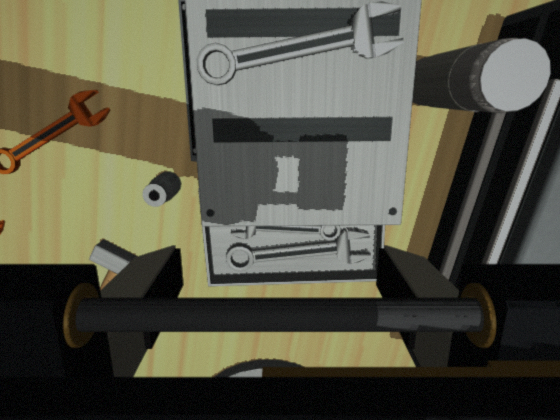

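View pics/side6.png

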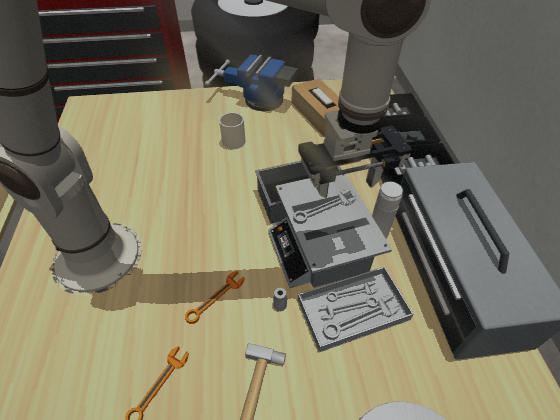

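Wrist view 5 confirms the switch is on: the ridge has moved to about (326,222), next to the lamp at (383,218). In wrist view 6 the spanner's ring centre is at (216,63) and its jaw tips are near (402,8) and (402,42).

```bash
python3 - <<'E'
from h import *
from bench import viewer,manip
w=viewer.get_calibration('wrist');q=lambda uv,z:D(onz(w,uv,z)).round(4)
print('corners',q([[200,226],[401,225]],.14))
print('ring L, centre, tips mid',q([[196,65],[216,63],[402,25]],.150))
print('ring lower edge, jaw lower',q([[216,84],[372,58]],.150))
for y,z,a in [(-.05,.2,0),(-.05,.143,.1),(.16,.143,0)]:
  print(manip.solve_ik(W([-.01,y,z]),tool(Rz,[0,0,-1],[np.cos(a),np.sin(a),0])))
E
```

```text
corners [[-0.0988 -0.1396  0.14  ]
 [ 0.1025 -0.1382  0.14  ]]
ring L, centre, tips mid [[-0.0911  0.0112  0.15  ]
 [-0.0738  0.0128  0.15  ]
 [ 0.0825  0.0427  0.15  ]]
ring lower edge, jaw lower [[-0.0747 -0.0043  0.15  ]
 [ 0.0594  0.017   0.15  ]]
[ 0.41917642  0.47758078 -0.40708791  1.64657874  0.21005118  1.06088815
  0.12318521]
[ 0.41596972  0.54236437 -0.40454441  1.69215373  0.25087563  0.95856431
  0.19165329]
[ 0.13291142  0.49779693 -0.47085371  1.77925632  0.27370393  0.92959878
 -0.2806425 ]
```

```bash
python3 - <<'E'
from h import *
from bench import manip,effector,viewer
F=lambda:Rz.inv().apply(manip.current_force()).round(1)
o=np.array([-.0043,.027]);a=.19
n=np.array([-np.sin(a),np.cos(a)])
T=lambda a:tool(Rz,[0,0,-1],[np.cos(a),np.sin(a),0])
s0=o-n*.045
manip.servo_line(W([*s0,.19]),ori=T(a),vel=.2)
manip.servo_line(W([*s0,.1435]),vel=.08)
print(F(),D(manip.current_tool_pos()),manip.current_clock())
s1=o-n*.012
manip.servo_line(W([*s1,.1435]),vel=.03)
print(F(),D(manip.current_tool_pos()),manip.current_clock())
cv2.imwrite('pics/wrist7.png',viewer.get_image('wrist')[:,:,::-1]);cv2.imwrite('pics/side7.png',viewer.get_image('side')[:,:,::-1])
E
```

```text
[-0.3  0.2  1.3] [ 0.00435299 -0.01703401  0.14339371] 15.6083
[-0.2 -1.3  0.5] [-0.00200459  0.01517893  0.14354716] 16.8583
```

View pics/wrist7.png

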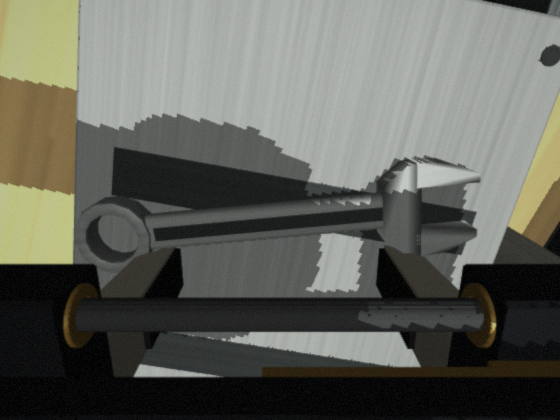

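View pics/side7.png

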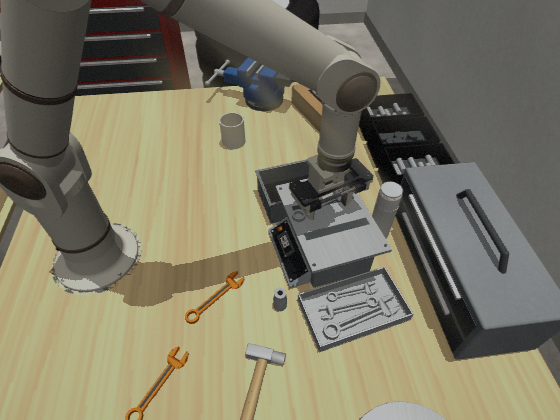

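The spanner is nested against both fingers, with the left one by the ring neck and the right one by the jaw. I'll continue the push in slow segments.

```bash
python3 - <<'E'
from h import *
from bench import manip,effector,viewer
F=lambda:Rz.inv().apply(manip.current_force()).round(1)
T=lambda a:tool(Rz,[0,0,-1],[np.cos(a),np.sin(a),0])
for i,(y,a) in enumerate([(.035,.14),(.055,.07),(.075,0),(.095,-.04)]):
    manip.servo_line(W([-.003,y,.1435]),ori=T(a),vel=.025)
    print(F(),D(manip.current_tool_pos()).round(4),manip.current_clock())
cv2.imwrite('pics/wrist8.png',viewer.get_image('wrist')[:,:,::-1]);cv2.imwrite('pics/scene8.png',viewer.get_image('scene')[:,:,::-1])
E
```

```text
[-0.3 -0.7 -0.3] [-0.003   0.0357  0.1434] 17.9
[-0.9  0.3 -0.2] [-0.0029  0.0556  0.1435] 18.85
[0.  0.5 0.6] [-0.0029  0.0756  0.1436] 19.8
[-0.4  0.3  0.2] [-0.003   0.0956  0.1435] 20.75
```

View pics/wrist8.png

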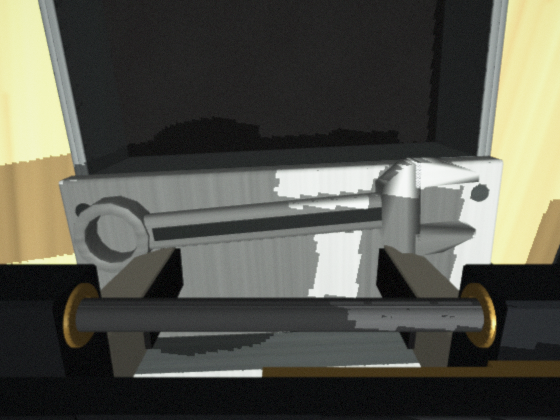

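View pics/scene8.png

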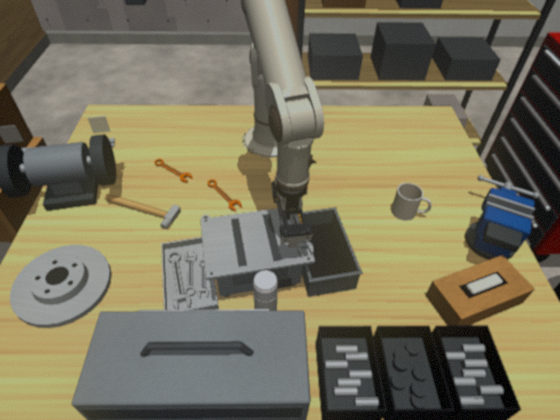

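```bash
python3 - <<'E'
from h import *
from bench import manip,effector,viewer
F=lambda:Rz.inv().apply(manip.current_force()).round(1)
T=lambda a:tool(Rz,[0,0,-1],[np.cos(a),np.sin(a),0])
for i,(y,a) in enumerate([(.115,-.06),(.13,-.06),(.145,-.06),(.165,-.06)]):
    manip.servo_line(W([-.003,y,.1435]),ori=T(a),vel=.025)
    print(F(),D(manip.current_tool_pos()).round(4),manip.current_clock())
cv2.imwrite('pics/wrist9.png',viewer.get_image('wrist')[:,:,::-1]);cv2.imwrite('pics/scene9.png',viewer.get_image('scene')[:,:,::-1])
E
```

```text
[ 1.  -0.8  1.1] [-0.0029  0.1154  0.1435] 21.8
[ 0.2 -0.7  0.1] [-0.0032  0.1305  0.1433] 22.55
[ 0.4 -0.2 -0.9] [-0.003   0.1449  0.1435] 23.3
[-0.5  0.6 -0.3] [-0.003   0.1648  0.1435] 24.25
```

View pics/wrist9.png

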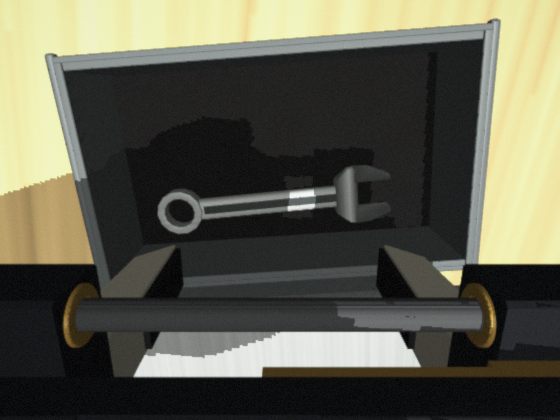

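View pics/scene9.png

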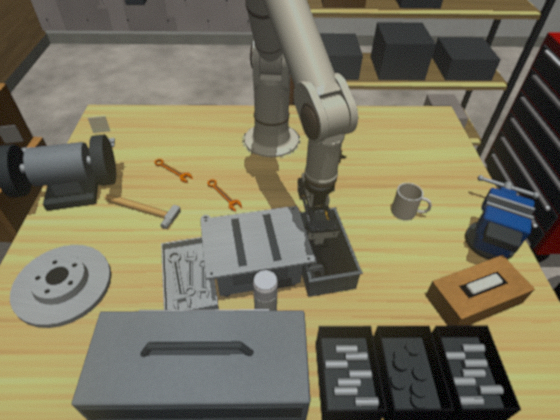

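The spanner lies flat on the tote floor, at about (180–390, 170–230) in wrist view 9. Next I'll switch off.

```bash
python3 - <<'E'
from h import *
from bench import manip,effector,viewer
manip.servo_line(W([-.003,.165,.25]),vel=.2)
effector.close(f_grip=20)
g=np.array([0.44970049,0.13874584,-0.44639955,1.78008104,0.06182698,1.23877304,-0.01187848])
q0=np.array([ 1.53776702,0.55636853,-1.28892709,2.34104619,0.55189793,0.34112407,1.66560118])
manip.servo_line([.5,-.05,.33],vel=.3)
manip.movej(list(g))
manip.movej(list(q0+(g-q0)*.5)); manip.movej(list(q0))
cv2.imwrite('pics/wrist10.png',viewer.get_image('wrist')[:,:,::-1])
q=tq(Rz,25,10)
for y,h in [(.02,.08),(.047,.05),(.047,.012),(.047,.0065)]:
    try: manip.servo_line(W(con(-.003,y,h)),ori=q,vel=.12 if h>.02 else .05)
    except manip.PlanningError as e: print('PE',y,h,e);break
    print(y,h,Rz.inv().apply(manip.current_force()).round(1),manip.current_clock())
E
```

```text
0.02 0.08 [ 0.6  0.9 -0.2] 29.7583
PE 0.047 0.05 the arm cannot follow that straight line within its joint ranges
```

View pics/wrist10.png

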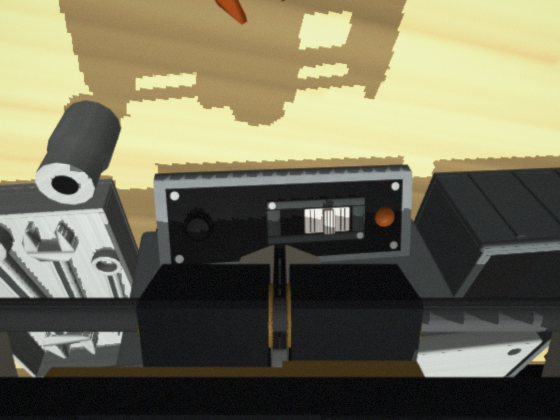

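```bash
python3 - <<'E'
from h import *
from bench import manip
q=manip.current_q();print(q)
for t in (24,25,26,28,30):
  for a in (8,10,13,16,20,25):
    r=[]
    for y,h in [(.035,.06),(.047,.05),(.047,.02),(.047,.0065),(.028,.0065)]:
      s_=manip.solve_ik(W(con(-.003,y,h)),tq(Rz,t,a)); r.append('  None ' if s_ is None else '%.2f/%.2f'%(np.abs(s_-q).max(),s_[3]))
    print(t,a,r)
E
```

```text
[ 1.37912506  0.54786067 -1.20315483  2.35413177  0.55783464  0.29043807
  1.58510986]
24 8 ['0.21/2.36', '0.47/2.37', '0.81/2.34', '0.90/2.33', '0.79/2.31']
24 10 ['0.15/2.35', '0.24/2.36', '0.66/2.33', '0.76/2.32', '0.68/2.30']
24 13 ['0.08/2.33', '0.15/2.33', '0.28/2.31', '0.58/2.30', '0.28/2.28']
24 16 ['0.14/2.30', '0.13/2.31', '0.20/2.28', '0.25/2.27', '0.20/2.25']
24 20 ['0.24/2.27', '0.23/2.27', '0.26/2.25', '0.28/2.24', '0.30/2.21']
24 25 ['0.36/2.22', '0.35/2.23', '0.38/2.20', '0.40/2.19', '0.42/2.16']
25 8 ['0.25/2.38', '0.54/2.38', '0.88/2.36', '0.96/2.34', '0.86/2.32']
25 10 ['0.14/2.36', '0.32/2.37', '0.72/2.34', '0.83/2.33', '0.75/2.31']
25 13 ['0.07/2.34', '0.14/2.34', '0.50/2.32', '0.65/2.31', '0.55/2.28']
25 16 ['0.14/2.31', '0.13/2.32', '0.19/2.30', '0.24/2.28', '0.21/2.26']
25 20 ['0.24/2.28', '0.24/2.28', '0.26/2.26', '0.28/2.25', '0.30/2.22']
25 25 ['0.36/2.23', '0.36/2.24', '0.39/2.21', '0.40/2.20', '0.42/2.17']
26 8 ['0.68/2.39', '0.82/2.39', '0.95/2.37', '1.03/2.35', '0.93/2.34']
26 10 ['0.13/2.37', '0.73/2.38', '0.79/2.35', '0.91/2.34', '0.81/2.32']
26 13 ['
[... 425 characters left out ...]
0.09/2.37', '0.70/2.38', '0.74/2.35', '0.87/2.34', '0.75/2.32']
28 16 ['0.15/2.34', '0.14/2.35', '0.79/2.32', '0.62/2.31', '0.49/2.29']
28 20 ['0.26/2.31', '0.25/2.31', '0.27/2.29', '0.29/2.28', '0.32/2.25']
28 25 ['0.38/2.25', '0.37/2.26', '0.40/2.24', '0.42/2.22', '0.44/2.20']
30 8 ['  None ', '  None ', '  None ', '1.25/2.40', '1.20/2.38']
30 10 ['  None ', '  None ', '1.14/2.40', '1.19/2.38', '1.13/2.36']
30 13 ['0.64/2.39', '0.81/2.40', '1.01/2.37', '1.06/2.36', '0.91/2.34']
30 16 ['0.16/2.36', '0.64/2.37', '0.88/2.34', '0.95/2.33', '0.63/2.31']
30 20 ['0.27/2.32', '0.26/2.33', '0.28/2.31', '0.36/2.29', '0.33/2.27']
30 25 ['0.39/2.27', '0.39/2.28', '0.42/2.26', '0.43/2.24', '0.46/2.21']
```

```bash
python3 - <<'E'
from h import *
from bench import manip,effector,viewer
q=tq(Rz,27,20)
F=lambda:Rz.inv().apply(manip.current_force()).round(1)
ok=True
for y,h,v in [(.03,.07,.1),(.048,.04,.12),(.048,.012,.08),(.048,.0085,.03)]:
    try: manip.servo_line(W(con(-.003,y,h)),ori=q,vel=v)
    except manip.PlanningError as e: print('PE',y,h,e);ok=False;break
    print(y,h,F(),manip.current_clock())
    if np.linalg.norm(F())>8: ok=False;break
if ok:
  cv2.imwrite('pics/wrist11.png',viewer.get_image('wrist')[:,:,::-1])
  peak=0
  for y in np.arange(.045,.0195,-.003):
    manip.servo_line(W(con(-.003,y,.0085)),vel=.03); f=F(); print(y.round(4),f,D(manip.current_tool_pos())[1].round(4),manip.current_clock())
    peak=max(peak,f[1])
    if np.linalg.norm(f)>25: print('stop');break
    if peak>3 and f[1]<1.2: print('snapped?');break
  cv2.imwrite('pics/wrist12.png',viewer.get_image('wrist')[:,:,::-1])
E
```

```text
0.03 0.07 [-0.6  0.4 -0.1] 30.1583
0.048 0.04 [-0.6 -0.4  0.8] 30.6
0.048 0.012 [-0.8 -0.2  0.3] 31.1
0.048 0.0085 [-0.1 -0.3  0.2] 31.3667
0.045 [-0.9 -0.  -0.3] 0.0448 31.6667
0.042 [-2.9  3.1  2.9] 0.043 31.9167
0.039 [-2.2  5.8  4.9] 0.0407 32.1667
0.036 [-3.3  5.2  6.4] 0.0377 32.4167
0.033 [-5.9 -2.   9.3] 0.0327 32.6667
snapped?
```

```bash
python3 - <<'E'
from h import *
from bench import manip,effector,viewer
manip.servo_line(W(con(-.003,.036,.02)),vel=.08)
manip.servo_line(W(con(-.003,.03,.07)),vel=.2)
print(Rz.inv().apply(manip.current_force()).round(1),manip.current_clock())
cv2.imwrite('pics/wrist13.png',viewer.get_image('wrist')[:,:,::-1])
E
python3 -c "
import cv2,numpy as np
cv2.imwrite('pics/w1213.png',np.hstack([cv2.resize(cv2.imread(f'pics/wrist{i}.png')[50:350,100:450],None,fx=1.14,fy=1.6) for i in (12,13)]))"
```

```text
[-0.4 -0.4 -1. ] 33.4167
```

View pics/w1213.png

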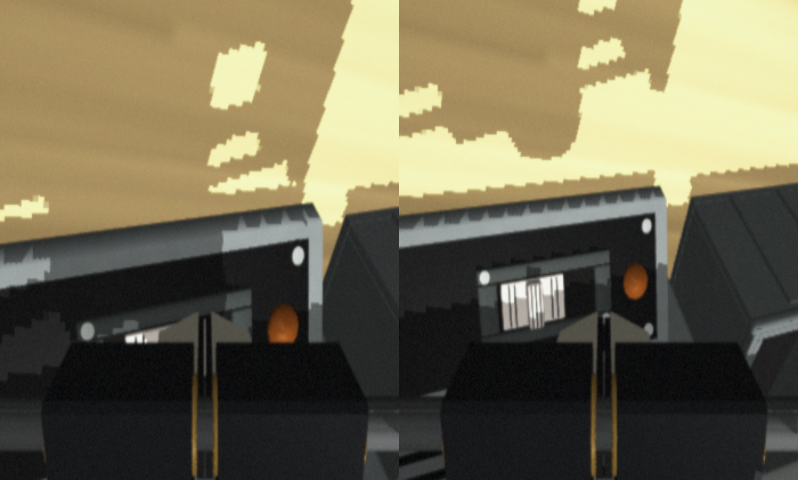

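```bash
python3 - <<'E'
from h import *
from bench import viewer,manip
w=viewer.get_calibration('wrist')
uv=[[100+135/1.14,50+303/1.6],[100+236/1.14,50+281/1.6]]
d=Rz.inv().apply(ray(w,uv));e=D(w['eye'])
for i,h in ((0,.010),(1,.003)):
    t=((CC+N*h-e)@N)/(d[i]@N);X=e+d[i]*t-CC;print(X@U,X[1])
manip.servo_line(W(con(-.003,-.02,.10)),ori=tq(Rz,26,8),vel=.2)
cv2.imwrite('pics/wrist14.png',viewer.get_image('wrist')[:,:,::-1])
g=np.array([0.44970049,0.13874584,-0.44639955,1.78008104,0.06182698,1.23877304,-0.01187848])
q0=manip.current_q()
manip.movej(list(q0+(g-q0)*.5)); manip.movej(list(g))
for n in ('side','scene','wrist'): cv2.imwrite(f'pics/{n}15.png',viewer.get_image(n)[:,:,::-1])
print(manip.current_clock())
E
python3 -c "
import cv2,numpy as np
cv2.imwrite('pics/fin1.png',np.hstack([cv2.resize(cv2.imread(f'pics/{i}.png'),(400,300)) for i in ('wrist14','scene15')]))"
```

```text
-0.0013612759489372672 0.011059960807133395
-0.0006764941559326798 0.07254567033505592
35.725
```

View pics/fin1.png

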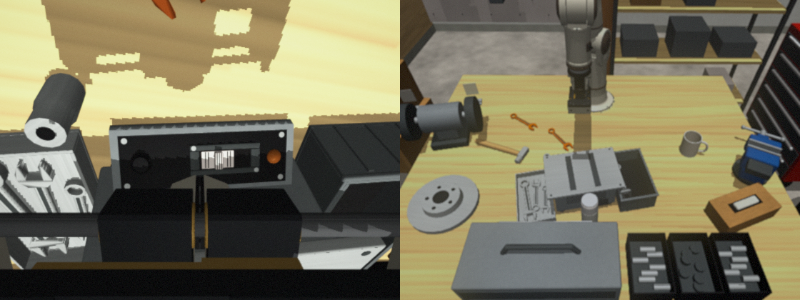

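View pics/side15.png

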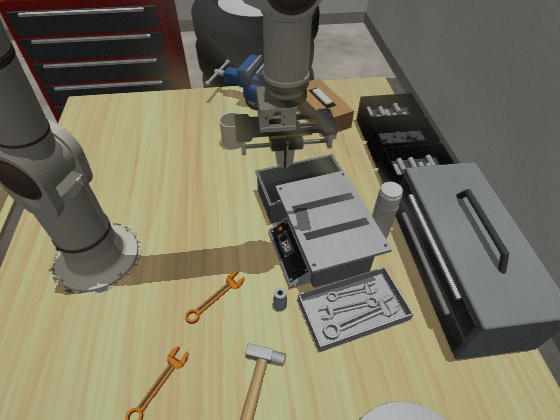

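The ridge measures y = +11 mm, so the switch is off. The plate is empty, and the tray, can, socket, hammer and mug look unmoved. The arm is clear.

```bash
python3 - <<'E'
from bench import manip
manip.hand_in(); print(manip.current_clock())
E
```

```text
the job is handed in; nothing more can be done
the job is handed in; nothing more can be done
```

The job is done and handed in, at about 36 s on the robot's clock. I switched the demagnetiser on, pushed the spanner slowly (about 25 mm/s) flat along the plate with the open fingers until it fell off the +y end into the deep tote, then switched the machine off.

**Last checks:**
- **Spanner:** the wrist camera showed it lying flat on the tote floor before I switched off. Afterwards the plate was empty.
- **Switch:** the ridge measured y ≈ +11 mm, against 12 mm nominal for off and 28 mm for on.
- **Other objects:** the tray, spray can, socket, hammer and mug look unmoved by eye in the before and after pictures; I did not measure them.
- **Forces:** tool-force readings stayed below about 12 N, with the highest while switching off.

**What disagreed or failed:**
- The side and wrist cameras differed by about 4–5 mm in y for the spanner's position. I used a closer wrist view before pushing.
- One straight-line approach to the switch was refused as out of joint range, so I came in at a different lean. Nothing was touched.

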